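# Lock the quarter-turn anchor into the slotted rail

### The job

Take the red-handled T-anchor out of its grey parking block and lower its T-head lengthwise into the slot of the aluminium rail at the green mark. Push it down against the sprung floor of the slot until the head is below the hidden lips, with never more than 25 N of force between anchor and rail, twist it a quarter turn (either way) so that it stands crosswise and locked under the lips, and let go of it. Leave the vial, petri dish and brown bottle where they are.

Things in the scene. Friction and masses are not known exactly. Their poses are not given: they have to be found in the camera images.
- anchor: Anchor, 82 mm tall, about 120 g, upright. Origin: centre of its underside; z up, x along the T-head. Steel T-head 30 (x) x 10 (y) x 8 (z) mm at the bottom, 8 mm stem, 18 mm collar at 52 to 55 mm, red wing grip 36 (x) x 12 (y) mm from 55 to 81 mm above the origin: pinch it across y. Starts with its head in the parking block's pocket.
- rail: Aluminium rail fixed to the worktop, 220 (x) x 54 (y) x 56 (z) mm, black end plates, screw tabs to 274 mm over all. Origin: centre of its underside; x along the slot, z up. Slot mouth in the top 13 mm wide, open over the inner 204 mm; below the lips the channel is 38 mm wide, so the T-head (31.6 mm over its corners) can turn there.
- slot_mouth (a point): Centre of the rail's top, 56 mm over its underside, x along the slot. The underside of the lips inside lies 12 to 28 mm below here: it differs from run to run, cannot be seen and must be felt. Turned too high, the 8 mm head jams between the lips. Locked and let go, the anchor's underside stands 20 to 36 mm below here.
- slot_spring (a point): A fixed point 19 mm below the rail's top. The sprung floor rests 6.8 mm below the lips' underside (not measured), yields with 0.8 N plus 6 N per mm, 6 mm at most. The 8 mm head clears the lips once the floor is down 1.2 mm (8 N); 12 to 17 N suits turning; 25 N is reached at 4 mm. Locked, it presses the head up on the lips with 8 N; a hard upward tug counts as force too.
- marker: Bright green clip across the rail, 12 mm along the slot, 59 mm over all, 1.5 mm thick: the place for the anchor. Origin: on the slot's centre line at the height of the rail's top (56 mm above the worktop); x along the slot, z up.
- park: Grey parking block fixed to the worktop, 70 (x) x 60 (y) x 30 (z) mm. Origin: centre of its underside; z up. Pocket 36 (x) x 14 (y) mm, floor 8 mm above the worktop, 22 mm deep.
- analyser: White bench analyser, fixed, 170 mm wide (y), 222 mm tall, standing between the parking block and the rail; origin under its centre, x away from the robot; its front is 112 mm on the robot's side of the origin. Carry the anchor past its front or well over it.
- ultrasonic_bath: Grey ultrasonic bath, fixed on the right of the parking block, 190 (x) x 260 (y) x 226 (z) mm; origin under its centre, x away from the robot. Keep the gripper clear of it.
- vial: Bystander: small clear vial with black cap, diameter 27, height 74 mm; origin under its centre.
- petri_dish: Bystander: cream petri dish, diameter 62, height 15 mm; origin under its centre.
- dye_bottle: Bystander: brown bottle with black cap, diameter 44, height 78 mm; origin under its centre.

How it is judged:
By the outcome, as a careful person would: the job done as asked, in the order asked, and still so for the second after the job is handed in, with the robot touching nothing.
It also fails if it takes over 64 s, if anything falls off the work surface, if the arm or the gripper's body presses on something with over 40 N, if the wrist force passes 120 N, or if a joint passes its speed limit or range.

### The arm

A 6-joint arm with a two-finger parallel gripper is mounted at the origin on a cart in front of the work surface, level with it; the furniture and walls round the work are solid. World frame = base frame: x ahead of the robot, y to its left, z up, the work surface at z = 0. Lengths are in mm, angles in rad, forces in N, time in s.
With the tool pointing down it reaches from about 300 to 750 mm from the base axis. Payload 8.5 kg.
Tool frame: the origin (TCP) lies between the finger pads; the fingertips stand 14 mm ahead of it and the grasp point (between the pads) lies 5 mm behind it (arm.tips_ahead is the z of the fingertips in the tool frame, in mm); z points along the fingers, y is the line along which they close (so a half turn about z gives the same grasp; the last joint's range is limited). The gripper opens to 85 mm and grips with 20 to 120 N. Pads are 22 mm wide; open, the fingers measure 114 mm over their backs; the gripper's body (76 mm by 85 mm) begins 54 mm behind the grasp point. The pads swing forward as they close: fully open they stand 13 mm farther back than shut.
Start: joints at [1.102, 0.381, 1.297, -0, 1.464, -0.215], TCP at [138.088, 532.365, 245.322] pointing down, gripper open.
Joint ranges: [-3.11, 3.11], [-0.89, 2.33], [0.22, 2.48], [-1.42, 4.56], [0.17, 2.85], [-2.88, 2.88]. Speed limits (rad/s): [2.39, 2.39, 3.14, 3.14, 3.14, 3.14].

### API

Orientations are given as [roll, pitch, yaw] about the fixed x, y, z axes, in that order (R = Rz(yaw) Ry(pitch) Rx(roll)).
In Python, from station import monitor, optics, ticket, arm gives the robot as it stands.
- The arm moves only by the tool apply_moves, never from a script. Its argument "plan" is a list of rows, each an object with "angular": the turn, a rotation vector about the world's x, y, z in degrees, a list of three; "slide": the shift along the world's x, y, z in m, a list of three; "fingers": the finger opening in m, from 0 to 0.0854. A call has 1 to 10 rows; each row shifts and turns the commanded pose from where the row before left it; what a row does not reach is not made up. A row lasts 1/12 s, in which the tool goes at most 41.7 mm and 7.16 degrees, less where a joint would pass 70% of its speed; a pose out of reach is approached as far as the arm can. A call is refused whole if a number of a shift passes 0.0417 or a number of a turn 7.16, either way. A call with a gripper value outside its range is refused whole. The fingers move at their own pace and stop on an object; "force" is the grip in N (left out, the last holds). Time passes only in rows, so rows that do not move let the fingers close. It gives the time, the measured TCP pose, the force, the opening and the grip force at its end, in the units of the state.
- monitor.sense(): the state, without advancing time (a new reading comes with each control period).
- optics.snapshot(name): name is "side" or "top"; returns the picture (420x560x3 uint8, blue, green, red); there is no depth.
- optics.camera_model(name): a dict with "fx", "fy", "cx", "cy" (pixels), "eye" and "attitude" of the camera in the world. Camera axes: x right, y down, z forward; pixel columns grow to the right and rows downward; lengths in mm; the calibration is good to about 2 mm. A picture is of the moment at which its call begins. camera_model takes no time and is no camera call.
- ticket.close_job(): hands the job in; it is judged then, once.
The state is a dict: "time": time; "qpos": joint angles; "joint_vel": joint speeds; "tau": joint torques, N m; "eef_pos": TCP position; "tool_rot": TCP orientation; "ft_force": force on the tool from outside, world axes, zero at the start; "moment": the same for the moment, N m; "opening": finger opening in mm; "finger_force": force on a finger pad.
Only numpy, scipy, OpenCV 4.12 (cv2) and the standard library are available. Lean on these libraries where they do the work, as an engineer would, in place of code of your own. Each camera call takes 0.05 s, during which the arm holds its last target. There are 200 camera calls.

## Working session

There is one attempt and no reset: what is moved stays moved. The work goes in short steps, Python scripts to look and compute and a tool call to move; the robot and the scene stay as the last step left them, time stands still between calls to the robot, and variables do not carry over. Pictures are saved under pics/ and viewed, at most 10 in all, crops included, and the job is handed in when it is done.

Besides the shell and the picture viewer there is one more tool, called after ">>>" as name(argument=value, ...), one argument or row to a line, values as JSON. apply_moves: Moves the arm, as the interface text tells. Its arguments: {"type":"object","properties":{"plan":{"type":"array"},"force":{"type":"number"}},"required":["plan"]}

```bash
mkdir -p pics
python3 - <<'E'
from station import monitor, optics, ticket, arm
import cv2
for n in("top","side"):
    cv2.imwrite(f"pics/{n}0.png",optics.snapshot(n)); print(optics.camera_model(n))
print(monitor.sense(), arm.tips_ahead)
E
```

```text
{'fx': 544.9125642498079, 'fy': 544.9125642498079, 'cx': 286.71123485297926, 'cy': 212.91009018451413, 'eye': array([ 371.139507  ,  -51.53080967, 1662.72652688]), 'attitude': array([-3.02209116e+00,  2.28761948e-03, -1.54518444e+00])}
{'fx': 400.7174436712353, 'fy': 400.7174436712353, 'cx': 272.86732330832353, 'cy': 209.92406809983697, 'eye': array([ 379.53821065, -648.20282685, 1015.53413212]), 'attitude': array([-2.53540977, -0.00669729, -0.28500688])}
{'time': 0.1, 'qpos': array([ 1.10166626e+00,  3.81151042e-01,  1.29817472e+00,  2.31323293e-05,
        1.46359535e+00, -2.15329684e-01]), 'joint_vel': array([-7.67518485e-04, -1.83473991e-03, -1.48853685e-03, -4.00694068e-04,
        1.27646015e-05, -1.13600854e-03]), 'tau': array([ 2.97089617e-03, -4.49228168e+01, -2.31660032e+01, -1.69292821e-04,
        3.55001081e-03, -9.23375893e-06]), 'eef_pos': array([137.99603753, 532.15487593, 244.76492164]), 'tool_rot': array([-3.14029979e+00, -3.06315964e-04,  2.88778958e+00]), 'ft_force': array([-0.80224043, -0.61473755, -0.04678911]), 'moment': array([0.05347776, 0.00170531, 0.01798522]), 'finger_force': 0.0, 'opening': 85.46525875454745} 14.0
```

View pics/top0.png

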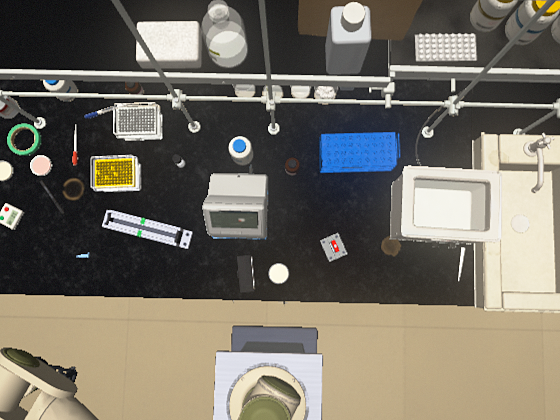

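View pics/side0.png

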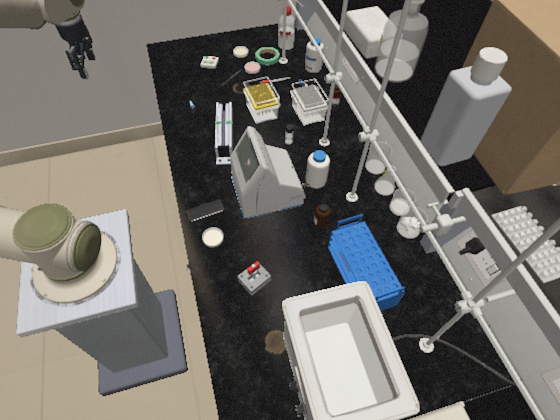

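Top: parking block with red grip near (333,247), rail (147,229) with green clip near (142,229), analyser (237,207), petri dish (278,273), bath at right (445,203). Next I enlarge and measure.

```bash
cat > h.py <<'E'
import numpy as np, cv2
from scipy.spatial.transform import Rotation as R
from station import monitor, optics, ticket, arm
def cam(n):
    c=optics.camera_model(n); return c,R.from_euler('xyz',c['attitude']).as_matrix()
def ray(n,uv,z):
    c,M=cam(n); uv=np.atleast_2d(np.float64(uv))
    d=np.c_[(uv[:,0]-c['cx'])/c['fx'],(uv[:,1]-c['cy'])/c['fy'],np.ones(len(uv))]@M.T
    return c['eye']+d*((z-c['eye'][2])/d[:,2])[:,None]
def proj(n,P):
    c,M=cam(n); p=(np.atleast_2d(P)-c['eye'])@M
    return np.c_[p[:,0]/p[:,2]*c['fx']+c['cx'],p[:,1]/p[:,2]*c['fy']+c['cy']]
def blobs(img,lo,hi,mina=4):
    m=cv2.inRange(cv2.cvtColor(img,cv2.COLOR_BGR2HSV),lo,hi)
    n,l,s,c=cv2.connectedComponentsWithStats(m)
    return [(s[i],c[i],np.argwhere(l==i)[:,::-1]) for i in range(1,n) if s[i,4]>=mina]
E
python3 - <<'E'
from h import *
np.set_printoptions(precision=1,suppress=True)
for n in("top","side"):
    im=cv2.imread(f"pics/{n}0.png")
    for lo,hi,nm,z in(((50,150,90),(80,255,255),"green",57),((0,150,90),(6,255,255),"red",85),((174,150,90),(180,255,255),"red2",85)):
        for s,c,p in blobs(im,lo,hi):
            print(n,nm,s,c,ray(n,c,z)[0],cv2.minAreaRect(np.float32(p)))
im=cv2.imread("pics/top0.png")
a=cv2.resize(im[200:260,95:200],None,fx=7,fy=7,interpolation=cv2.INTER_CUBIC)[:300*2,:735]
b=cv2.resize(im[225:270,310:360],None,fx=10,fy=10,interpolation=cv2.INTER_CUBIC)
cv2.imwrite("pics/rail.png",a)
s=cv2.imread("pics/side0.png")
d=cv2.resize(s[255:300,230:280],None,fx=8,fy=8,interpolation=cv2.INTER_CUBIC)
b=cv2.resize(b,(400,360)); cv2.imwrite("pics/park.png",np.hstack([b,d]))
E
```

```text
top green [ 12 128   4   4   4] [ 13.5 129.5] [797.1 790.4  57. ] ((13.5, 129.5), (4.242640495300293, 0.0), 135.0)
top green [  0 216   4   4  10] [  1.3 217.7] [528.  803.7  57. ] ((1.2500077486038208, 217.75003051757812), (2.8284268379211426, 2.1213202476501465), 45.0)
top green [141 217   4   7  16] [142.6 220.6] [530.1 383.7  57. ] ((142.8000030517578, 220.1000213623047), (2.8460497856140137, 6.008327484130859), 18.43494987487793)
top green [137 231   5   5  14] [139.  232.9] [493.3 392.2  57. ] ((139.0, 233.00001525878906), (2.5298221111297607, 5.0596442222595215), 18.43494987487793)
top red [ 73 151   4  13  47] [ 74.4 157.4] [709.8 588.3  85. ] ((74.5, 157.0), (12.0, 3.0), 90.0)
top red [  5 207   4   4  12] [  6.3 208.8] [551.9 776.3  85. ] ((6.5, 208.5), (3.0, 3.0), 90.0)
top red [331 240   8  12  38] [334.7 245.7] [ 468.4 -184.3   85. ] ((334.7216491699219, 245.62374877929688), (11.676482200622559, 3.8583152294158936), 66.03751373291016)
side red [287   6   4  10  25] [288.1   9.9] [926.1 960.8  85. ] ((288.5, 10.5), (9.0, 3.0), 90.0)
side red [286  33   4   2   8] [287.5  33.5] [869.7 790.9  85. ] ((287.5, 33.5), (1.0, 3.0), 90.0)
side red [261  80   8   3  18] [264.9  81.2] [699.1 523.6  85. ] ((264.5, 81.0), (2.0, 7.0), 90.0)
side red [247 261  13  13  61] [253.  266.8] [ 467.7 -187.4   85. ] ((253.38461303710938, 266.576904296875), (6.379053115844727, 14.422204971313477), 56.3099365234375)
side red2 [288  10   3   4   6] [289.3  11.3] [927.7 948.2  85. ] ((289.60003662109375, 11.700008392333984), (2.683281421661377, 2.2360680103302), 63.43495178222656)
```

View pics/rail.png

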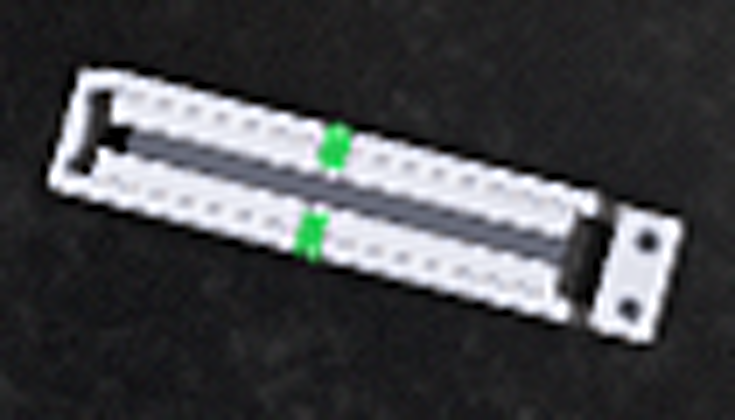

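View pics/park.png

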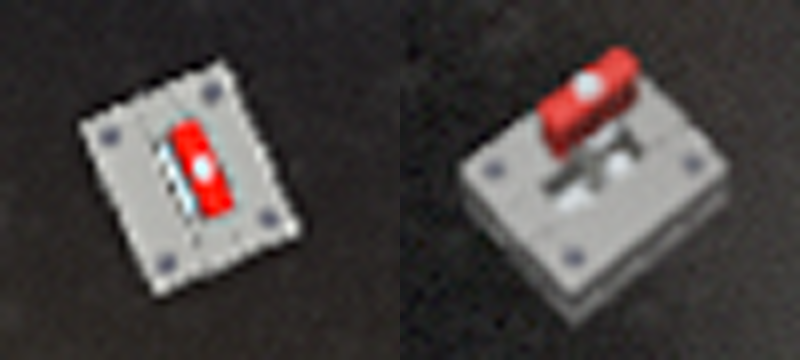

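The crops show the rail's slot running left to right with the clip's two halves at about (142.6,220.6) and (139,232.9). The wing grip is upright and roughly centred in the pocket. Now I refine with rectified profiles from both cameras.

```bash
cat >> h.py <<'E'
def rect(n,img,pose,z,xs,ys):
    x,y,a=pose; X,Y=np.meshgrid(xs,ys,indexing='ij')
    P=np.c_[(x+np.cos(a)*X-np.sin(a)*Y).ravel(),(y+np.sin(a)*X+np.cos(a)*Y).ravel(),np.full(X.size,z)]
    uv=proj(n,P).astype(np.float32).reshape(len(xs),len(ys),2)
    return cv2.remap(img,uv[...,0],uv[...,1],cv2.INTER_CUBIC).astype(float)
E
python3 - <<'E'
from h import *
from scipy.optimize import minimize
np.set_printoptions(precision=1,suppress=True,linewidth=160)
for n in("top","side"):
    im=cv2.imread(f"pics/{n}0.png"); g=cv2.cvtColor(im,cv2.COLOR_BGR2GRAY)
    # rail: angle+offset by maximising sharpness of mean profile
    if n=="top": c=ray(n,[[142.6,220.6],[139,232.9]],56); print("clip ends",c)
    xs=np.r_[-60:-12:1.,12:60:1.]; ys=np.arange(-40,40.5,1)
    c0=np.array([511.7,388.])
    best=max(np.arange(60,125,.5),key=lambda a:np.abs(np.diff(rect(n,g,(*c0,np.radians(a)),56,xs,ys).mean(0))).max()) 
    best=max(np.arange(60,125,.25),key=lambda a:(np.diff(rect(n,g,(*c0,np.radians(a)),56,xs,ys).mean(0))**2).sum())
    p=rect(n,g,(*c0,np.radians(best)),56,xs,ys).mean(0)
    print(n,"rail yaw",best); print(np.c_[ys,p][::1].T.round(0)[:, :])
    G=rect(n,im.astype(np.float32),(*c0,np.radians(best)),57,np.arange(-25,26,1.),np.arange(-40,41,1.))
    gr=np.clip(G[...,1]-(G[...,0]+G[...,2])/2,0,None); gr[gr<30]=0
    X,Y=np.meshgrid(np.arange(-25,26,1.),np.arange(-40,41,1.),indexing='ij')
    print("green cx",(gr*X).sum()/gr.sum()); print("green y prof",gr.sum(0).round(0))
    # red wing
    s=[b for b in blobs(im,(0,110,80),(8,255,255),20) if abs(ray(n,b[1],89)[0][1]+184)<25 and abs(ray(n,b[1],89)[0][0]-467)<25]
    for b in s:
        q=ray(n,b[2],89)[:,:2]; print("red",q.mean(0),cv2.minAreaRect(np.float32(q)))
    # park top outline
    r0=ray(n,(333,247) if n=="top" else (253,278),30)[0]; print("park guess",r0)
    xs=np.arange(-60,61,1.); W=rect(n,im.astype(np.float32),(r0[0],r0[1],0),30,xs,xs)
    gm=((W.min(-1)>90)).astype(np.uint8); gm=cv2.morphologyEx(gm,cv2.MORPH_CLOSE,np.ones((25,25)))
    k,l,st,ce=cv2.connectedComponentsWithStats(gm); i=1+st[1:,4].argmax()
    q=np.argwhere(l==i)-60.; print("park",cv2.minAreaRect(np.float32(q+r0[:2])),st[i])
E
```

```text
clip ends [[530.1 383.9  56. ]
 [493.3 392.4  56. ]]
top rail yaw 77.0
[[-40. -39. -38. -37. -36. -35. -34. -33. -32. -31. -30. -29. -28. -27. -26. -25. -24. -23. -22. -21. -20. -19. -18. -17. -16. -15. -14. -13. -12. -11. -10.
   -9.  -8.  -7.  -6.  -5.  -4.  -3.  -2.  -1.   0.   1.   2.   3.   4.   5.   6.   7.   8.   9.  10.  11.  12.  13.  14.  15.  16.  17.  18.  19.  20.  21.
   22.  23.  24.  25.  26.  27.  28.  29.  30.  31.  32.  33.  34.  35.  36.  37.  38.  39.  40.]
 [ 32.  32.  32.  32.  31.  30.  29.  24.  16.   7.  10.  35.  88. 150. 200. 228. 241. 242. 235. 223. 214. 212. 216. 221. 225. 228. 231. 233. 236. 240. 241.
  233. 215. 188. 156. 125. 103.  95.  98. 105. 109. 107. 101.  94.  95. 114. 147. 185. 215. 232. 238. 238. 235. 234. 234. 233. 227. 218. 212. 211. 214. 221.
  231. 240. 242. 232. 209. 173. 126.  74.  31.  10.   8.  15.  22.  25.  26.  26.  26.  27.  27.]]
green cx 0.0905939377716481
green y prof [   0.    0.    0.    0.    0.    0.    0.    0.    0.    0.   95.  400.  673.  912. 1108. 1305. 1445. 1564. 1680. 1683. 1668. 1622. 1559. 1515. 1500. 1544.
 1620.
[... 1509 characters left out ...]
 0.   0.   0.   0.   0.   0.   0.   0.   0.   0.  61. 278. 394. 506. 571. 610. 623. 703. 732. 749. 761. 751. 733. 718. 733. 764. 750. 634. 500. 321.  94.
   0.   0.   0.   0.   0.   0.   0.   0.   0.   0.   0.   0.   0.   0.   0.   0.   0.   0.   0.  62. 299. 484. 643. 819. 869. 864. 856. 869. 884. 882. 849.
 800. 741. 670. 622. 599. 543. 353.   0.   0.   0.   0.   0.   0.   0.   0.   0.   0.   0.   0.]
red [ 467.5 -190.2] ((467.9976501464844, -189.07843017578125), (39.480918884277344, 19.956626892089844), 27.029888153076172)
park guess [ 464.5 -192.4   30. ]
park ((468.14093017578125, -190.29782104492188), (76.62745666503906, 69.15972900390625), 25.34617805480957) [  16   21   87   87 4732]
```

Measurements agree between the cameras:
- **Clip and slot:** centre about (511.4, 387.7), yaw 77°.
- **Anchor:** about (468.7, −184.3), yaw 25°, with the grip between z 63 and 89.

Moving past the analyser's front.

>>> apply_moves(
  plan=[
    {"slide": [0.0165, -0.0335, 0], "angular": [0, 0, -7], "fingers": 0.085},
    {"slide": [0.0165, -0.0335, 0], "angular": [0, 0, -7], "fingers": 0.085},
    {"slide": [0.0165, -0.0335, 0], "angular": [0, 0, -7], "fingers": 0.085},
    {"slide": [0.0165, -0.0335, 0], "angular": [0, 0, -7], "fingers": 0.085},
    {"slide": [0.0165, -0.0335, 0], "angular": [0, 0, -7], "fingers": 0.085},
    {"slide": [0.0165, -0.0335, 0], "angular": [0, 0, -7], "fingers": 0.085},
    {"slide": [0.0165, -0.0335, 0], "angular": [0, 0, -7], "fingers": 0.085},
    {"slide": [0.0165, -0.0335, 0], "angular": [0, 0, -7], "fingers": 0.085},
    {"slide": [0.0165, -0.0335, 0], "angular": [0, 0, -7], "fingers": 0.085},
    {"slide": [0.0165, -0.0335, 0], "angular": [0, 0, -7], "fingers": 0.085},
  ],
  force=100,
)

```text
time: 0.93
eef_pos: [303.2, 195.7, 245.3]
tool_rot: [3.142, -0.0, 1.66]
ft_force: [0.4, 0.3, -0.6]
opening: 85.2
finger_force: 0.0
```

>>> apply_moves(
  plan=[
    {"slide": [0.014, -0.037, 0], "angular": [0, 0, -7], "fingers": 0.085},
    {"slide": [0.014, -0.037, 0], "angular": [0, 0, -7], "fingers": 0.085},
    {"slide": [0.014, -0.037, 0], "angular": [0, 0, -7], "fingers": 0.085},
    {"slide": [0.014, -0.037, 0], "angular": [0, 0, -7], "fingers": 0.085},
    {"slide": [0.014, -0.037, 0], "angular": [0, 0, -7], "fingers": 0.085},
    {"slide": [0.014, -0.037, 0], "angular": [0, 0, -7], "fingers": 0.085},
    {"slide": [0.014, -0.037, 0], "angular": [0, 0, -7], "fingers": 0.085},
    {"slide": [0.014, -0.037, 0], "angular": [0, 0, -7], "fingers": 0.085},
    {"slide": [0.014, -0.037, 0], "angular": [0, 0, -7], "fingers": 0.085},
    {"slide": [0.014, -0.037, 0], "angular": [0, 0, -7], "fingers": 0.085},
  ],
)

```text
time: 1.77
eef_pos: [443.2, -174.7, 245.1]
tool_rot: [-3.141, 0.0, 0.438]
ft_force: [0.3, 0.9, 0.4]
opening: 84.7
finger_force: 0.0
```

>>> apply_moves(
  plan=[
    {"slide": [0.0255, -0.0096, -0.02], "angular": [0, 0, 0], "fingers": 0.06},
    {"slide": [0, 0, -0.035], "angular": [0, 0, 0], "fingers": 0.06},
    {"slide": [0, 0, -0.035], "angular": [0, 0, 0], "fingers": 0.06},
    {"slide": [0, 0, -0.035], "angular": [0, 0, 0], "fingers": 0.06},
    {"slide": [0, 0, -0.02], "angular": [0, 0, 0], "fingers": 0.06},
    {"slide": [0, 0, -0.01], "angular": [0, 0, 0], "fingers": 0.06},
    {"slide": [0, 0, -0.006], "angular": [0, 0, 0], "fingers": 0.06},
    {"slide": [0, 0, -0.004], "angular": [0, 0, 0], "fingers": 0.06},
    {"slide": [0, 0, 0], "angular": [0, 0, 0], "fingers": 0.06},
    {"slide": [0, 0, 0], "angular": [0, 0, 0], "fingers": 0.06},
  ],
)

```text
time: 2.6
eef_pos: [468.9, -182.4, 80.9]
tool_rot: [3.141, -0.001, 0.444]
ft_force: [-0.4, 0.1, -0.8]
opening: 60.1
finger_force: 0.0
```

Run:
```python
from h import *
a=optics.snapshot("top");b=optics.snapshot("side")
cv2.imwrite("pics/g.png",np.hstack([cv2.resize(a[215:275,300:360],(400,400),interpolation=2),cv2.resize(b[235:305,220:290],(400,400),interpolation=2)]))
```

```text
(no output)
```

View pics/g.png

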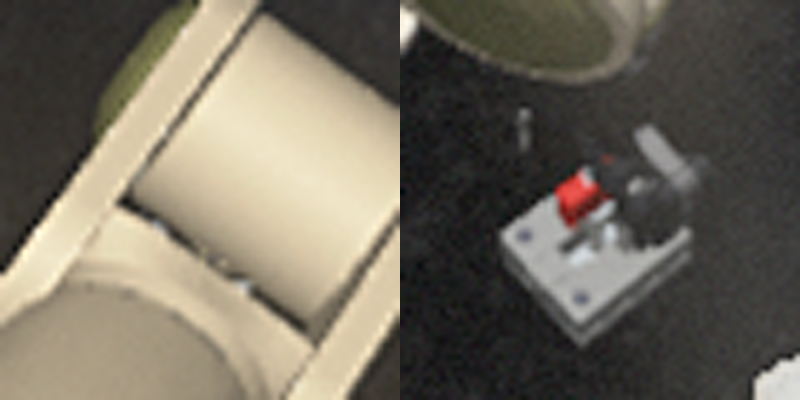

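The side view shows the red wing between the two open fingers, above the collar. Nudging to centre, then closing.

>>> apply_moves(
  plan=[
    {"slide": [0, -0.0015, 0], "angular": [0, 0, 0], "fingers": 0.03},
    {"slide": [0, 0, 0], "angular": [0, 0, 0], "fingers": 0.016},
    {"slide": [0, 0, 0], "angular": [0, 0, 0], "fingers": 0.01},
    {"slide": [0, 0, 0], "angular": [0, 0, 0], "fingers": 0.005},
    {"slide": [0, 0, 0], "angular": [0, 0, 0], "fingers": 0.0},
    {"slide": [0, 0, 0], "angular": [0, 0, 0], "fingers": 0.0},
    {"slide": [0, 0, 0], "angular": [0, 0, 0], "fingers": 0.0},
    {"slide": [0, 0, 0], "angular": [0, 0, 0], "fingers": 0.0},
  ],
  force=100,
)

```text
time: 3.37
eef_pos: [468.9, -184.1, 80.7]
tool_rot: [3.14, -0.001, 0.444]
ft_force: [0.5, -0.6, 4.9]
opening: 9.9
finger_force: 98.4
```

>>> apply_moves(
  plan=[
    {"slide": [0, 0, 0.004], "angular": [0, 0, 0], "fingers": 0.0},
    {"slide": [0, 0, 0.008], "angular": [0, 0, 0], "fingers": 0.0},
    {"slide": [0, 0, 0.012], "angular": [0, 0, 0], "fingers": 0.0},
    {"slide": [0, 0, 0.02], "angular": [0, 0, 0], "fingers": 0.0},
    {"slide": [0, 0, 0.03], "angular": [0, 0, 0], "fingers": 0.0},
    {"slide": [0, 0, 0.035], "angular": [0, 0, 0], "fingers": 0.0},
    {"slide": [-0.01, 0.01, 0.035], "angular": [0, 0, 0], "fingers": 0.0},
    {"slide": [-0.02, 0.025, 0.02], "angular": [0, 0, 0], "fingers": 0.0},
    {"slide": [-0.02, 0.03, 0], "angular": [0, 0, 3], "fingers": 0.0},
    {"slide": [-0.02, 0.03, 0], "angular": [0, 0, 4], "fingers": 0.0},
  ],
)

```text
time: 4.2
eef_pos: [397.5, -87.7, 245.5]
tool_rot: [3.14, -0.001, 0.568]
ft_force: [-0.0, 0.3, -1.0]
opening: 10.1
finger_force: 98.0
```

>>> apply_moves(
  plan=[
    {"slide": [-0.009, 0.036, 0], "angular": [0, 0, 4], "fingers": 0.0},
    {"slide": [-0.009, 0.036, 0], "angular": [0, 0, 4], "fingers": 0.0},
    {"slide": [-0.009, 0.036, 0], "angular": [0, 0, 4], "fingers": 0.0},
    {"slide": [-0.009, 0.036, 0], "angular": [0, 0, 4], "fingers": 0.0},
    {"slide": [-0.009, 0.036, 0], "angular": [0, 0, 4], "fingers": 0.0},
    {"slide": [0.003, 0.037, 0], "angular": [0, 0, 5], "fingers": 0.0},
    {"slide": [0.003, 0.037, 0], "angular": [0, 0, 5], "fingers": 0.0},
    {"slide": [0.003, 0.037, 0], "angular": [0, 0, 5], "fingers": 0.0},
    {"slide": [0.022, 0.03, 0], "angular": [0, 0, 5], "fingers": 0.0},
    {"slide": [0.022, 0.03, 0], "angular": [0, 0, 4.5], "fingers": 0.0},
  ],
)

```text
time: 5.03
eef_pos: [405.7, 264.5, 244.8]
tool_rot: [-3.141, 0.0, 1.349]
ft_force: [2.1, -0.8, 0.1]
opening: 9.7
finger_force: 98.0
```

>>> apply_moves(
  plan=[
    {"slide": [0.0211, 0.0246, 0], "angular": [0, 0, 0], "fingers": 0.0},
    {"slide": [0.0211, 0.0246, 0], "angular": [0, 0, 0], "fingers": 0.0},
    {"slide": [0.0211, 0.0246, 0], "angular": [0, 0, 0], "fingers": 0.0},
    {"slide": [0.0211, 0.0246, 0], "angular": [0, 0, 0], "fingers": 0.0},
    {"slide": [0.0211, 0.0246, 0], "angular": [0, 0, 0], "fingers": 0.0},
    {"slide": [0, 0, -0.025], "angular": [0, 0, 0], "fingers": 0.0},
    {"slide": [0, 0, -0.03], "angular": [0, 0, 0], "fingers": 0.0},
    {"slide": [0, 0, -0.03], "angular": [0, 0, 0], "fingers": 0.0},
    {"slide": [0, 0, -0.018], "angular": [0, 0, 0], "fingers": 0.0},
    {"slide": [0, 0, 0], "angular": [0, 0, 0], "fingers": 0.0},
  ],
)

```text
time: 5.87
eef_pos: [510.0, 384.3, 137.0]
tool_rot: [-3.134, 0.006, 1.343]
ft_force: [-0.2, -0.3, -1.0]
opening: 9.6
finger_force: 98.0
```

Run:
```python
from h import *
np.set_printoptions(precision=1,suppress=True)
a=optics.snapshot("top");b=optics.snapshot("side");cv2.imwrite("pics/r_top.png",a);cv2.imwrite("pics/r_side.png",b)
s=monitor.sense();print(s['eef_pos'],s['tool_rot'],s['ft_force'])
p=s['eef_pos']; print(proj("top",p),proj("side",p),proj("side",p-[0,0,72.7]))
u=proj("side",p-[0,0,50])[0].astype(int);v=proj("top",p)[0].astype(int)
f=lambda i,c:cv2.resize(i[c[1]-32:c[1]+33,c[0]-22:c[0]+23],(400,578),interpolation=2)
cv2.imwrite("pics/r.png",np.hstack([f(a,v),f(b,u)])); print(u,v)
```

```text
[512.  385.3 141.8] [-3.1  0.   1.3] [ 0.6 -1.  -0.3]
[[133.6 223.8]] [[220.8 102.8]] [[222.9 119.6]]
[222 114] [133 223]
```

View pics/r.png

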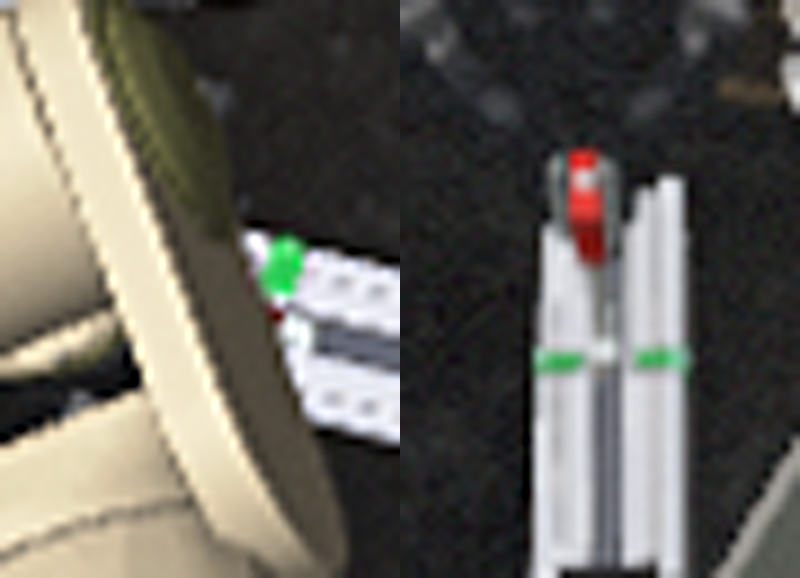

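The side view shows the head lengthwise over the slot at the clip (crop ≈ (603,350)). I correct about 2 mm along the slot and 1 mm across, then descend slowly.

>>> apply_moves(
  plan=[
    {"slide": [-0.0006, 0.0024, -0.003], "angular": [0, 0, 0], "fingers": 0.0},
    {"slide": [0, 0, -0.002], "angular": [0, 0, 0], "fingers": 0.0},
    {"slide": [0, 0, 0], "angular": [0, 0, 0], "fingers": 0.0},
    {"slide": [0, 0, 0], "angular": [0, 0, 0], "fingers": 0.0},
  ],
)

```text
time: 6.3
eef_pos: [511.6, 387.8, 137.0]
tool_rot: [3.141, -0.001, 1.343]
ft_force: [-0.1, -0.1, -2.0]
opening: 9.7
finger_force: 98.0
```

Run:
```python
from h import *
np.set_printoptions(precision=2,suppress=True)
b=optics.snapshot("side");a=optics.snapshot("top");optics.snapshot("side")
s=monitor.sense();print(s['eef_pos'],s['tool_rot'],s['ft_force'])
p=s['eef_pos']; c=(511.4,387.7); d=p[:2]-c; A=np.radians(77)
print("along,lat",d@[np.cos(A),np.sin(A)],d@[-np.sin(A),np.cos(A)])
# same-camera check: lateral position of red wing's facing end in rail frame vs slot, side cam
for q in blobs(b,(0,110,60),(8,255,255),8):
    if abs(q[1][0]-222)<25 and abs(q[1][1]-105)<30:
        for z in (p[2]-4,): 
            w=ray("side",q[2],z)[:,:2]-c; print("red lat",(w@[-np.sin(A),np.cos(A)]).mean(),q[0])
            w=ray("side",q[2],z)[:,:2]-p[:2]; print(q[1],proj("side",p-[0,0,4]))
cv2.imwrite("pics/s2.png",b)
```

```text
[511.58 387.68 136.72] [ 3.14 -0.    1.34] [-0.24  1.39 -1.95]
along,lat 0.016433393958378083 -0.18165783222575732
red lat 2.8920995738740403 [219  98   3   4   8]
[220.   99.5] [[220.81 104.52]]
red lat 0.32389938401387647 [219 103   4   9  31]
[220.61 106.52] [[220.81 104.52]]
```

>>> apply_moves(
  plan=[
    {"slide": [0, 0, -0.003], "angular": [0, 0, 0], "fingers": 0.0},
    {"slide": [0, 0, -0.003], "angular": [0, 0, 0], "fingers": 0.0},
    {"slide": [0, 0, -0.0006], "angular": [0, 0, 0], "fingers": 0.0},
    {"slide": [0, 0, -0.0006], "angular": [0, 0, 0], "fingers": 0.0},
    {"slide": [0, 0, -0.0006], "angular": [0, 0, 0], "fingers": 0.0},
    {"slide": [0, 0, -0.0006], "angular": [0, 0, 0], "fingers": 0.0},
    {"slide": [0, 0, -0.0006], "angular": [0, 0, 0], "fingers": 0.0},
    {"slide": [0, 0, -0.0006], "angular": [0, 0, 0], "fingers": 0.0},
  ],
)

```text
time: 7.12
eef_pos: [511.5, 387.7, 126.7]
tool_rot: [3.142, -0.0, 1.343]
ft_force: [1.0, -0.5, -1.7]
opening: 9.9
finger_force: 98.0
```

>>> apply_moves(
  plan=[
    {"slide": [0, 0, -0.001], "angular": [0, 0, 0], "fingers": 0.0},
    {"slide": [0, 0, -0.001], "angular": [0, 0, 0], "fingers": 0.0},
    {"slide": [0, 0, -0.001], "angular": [0, 0, 0], "fingers": 0.0},
    {"slide": [0, 0, -0.0016], "angular": [0, 0, 0], "fingers": 0.0},
    {"slide": [0, 0, -0.0016], "angular": [0, 0, 0], "fingers": 0.0},
    {"slide": [0, 0, -0.0016], "angular": [0, 0, 0], "fingers": 0.0},
    {"slide": [0, 0, -0.0016], "angular": [0, 0, 0], "fingers": 0.0},
    {"slide": [0, 0, -0.0016], "angular": [0, 0, 0], "fingers": 0.0},
    {"slide": [0, 0, -0.0016], "angular": [0, 0, 0], "fingers": 0.0},
    {"slide": [0, 0, -0.0016], "angular": [0, 0, 0], "fingers": 0.0},
  ],
)

```text
time: 7.95
eef_pos: [511.5, 387.7, 112.3]
tool_rot: [-3.142, 0.0, 1.343]
ft_force: [0.0, -1.1, -1.2]
opening: 9.8
finger_force: 98.0
```

>>> apply_moves(
  plan=[
    {"slide": [0, 0, -0.0007], "angular": [0, 0, 0], "fingers": 0.0},
    {"slide": [0, 0, -0.0007], "angular": [0, 0, 0], "fingers": 0.0},
    {"slide": [0, 0, -0.0007], "angular": [0, 0, 0], "fingers": 0.0},
    {"slide": [0, 0, -0.0007], "angular": [0, 0, 0], "fingers": 0.0},
    {"slide": [0, 0, -0.0007], "angular": [0, 0, 0], "fingers": 0.0},
    {"slide": [0, 0, -0.0007], "angular": [0, 0, 0], "fingers": 0.0},
  ],
)

```text
time: 8.45
eef_pos: [511.5, 387.7, 108.3]
tool_rot: [3.141, -0.0, 1.343]
ft_force: [-0.0, 0.5, -1.3]
opening: 9.9
finger_force: 98.0
```

>>> apply_moves(
  plan=[
    {"slide": [0, 0, -0.0005], "angular": [0, 0, 0], "fingers": 0.0},
    {"slide": [0, 0, -0.0005], "angular": [0, 0, 0], "fingers": 0.0},
    {"slide": [0, 0, -0.0005], "angular": [0, 0, 0], "fingers": 0.0},
    {"slide": [0, 0, -0.0005], "angular": [0, 0, 0], "fingers": 0.0},
    {"slide": [0, 0, -0.0005], "angular": [0, 0, 0], "fingers": 0.0},
  ],
)

```text
time: 8.87
eef_pos: [511.5, 387.7, 105.8]
tool_rot: [3.142, -0.0, 1.343]
ft_force: [0.1, -0.3, -1.2]
opening: 10.0
finger_force: 98.0
```

>>> apply_moves(
  plan=[
    {"slide": [0, 0, -0.0005], "angular": [0, 0, 0], "fingers": 0.0},
    {"slide": [0, 0, -0.0005], "angular": [0, 0, 0], "fingers": 0.0},
    {"slide": [0, 0, -0.0005], "angular": [0, 0, 0], "fingers": 0.0},
    {"slide": [0, 0, -0.0005], "angular": [0, 0, 0], "fingers": 0.0},
    {"slide": [0, 0, -0.0005], "angular": [0, 0, 0], "fingers": 0.0},
  ],
)

```text
time: 9.28
eef_pos: [511.5, 387.7, 103.3]
tool_rot: [-3.142, 0.0, 1.343]
ft_force: [0.2, 0.5, -1.8]
opening: 10.2
finger_force: 98.0
```

>>> apply_moves(
  plan=[
    {"slide": [0, 0, -0.0005], "angular": [0, 0, 0], "fingers": 0.0},
    {"slide": [0, 0, -0.0005], "angular": [0, 0, 0], "fingers": 0.0},
    {"slide": [0, 0, -0.0005], "angular": [0, 0, 0], "fingers": 0.0},
    {"slide": [0, 0, -0.0005], "angular": [0, 0, 0], "fingers": 0.0},
    {"slide": [0, 0, -0.0005], "angular": [0, 0, 0], "fingers": 0.0},
  ],
)

```text
time: 9.7
eef_pos: [511.5, 387.7, 100.8]
tool_rot: [-3.142, -0.0, 1.343]
ft_force: [0.2, 0.1, -1.4]
opening: 9.7
finger_force: 98.0
```

>>> apply_moves(
  plan=[
    {"slide": [0, 0, -0.0005], "angular": [0, 0, 0], "fingers": 0.0},
    {"slide": [0, 0, -0.0005], "angular": [0, 0, 0], "fingers": 0.0},
    {"slide": [0, 0, -0.0005], "angular": [0, 0, 0], "fingers": 0.0},
    {"slide": [0, 0, -0.0005], "angular": [0, 0, 0], "fingers": 0.0},
    {"slide": [0, 0, -0.0005], "angular": [0, 0, 0], "fingers": 0.0},
  ],
)

```text
time: 10.12
eef_pos: [511.5, 387.7, 98.3]
tool_rot: [-3.142, 0.0, 1.343]
ft_force: [-0.2, -0.4, -1.0]
opening: 10.0
finger_force: 98.0
```

>>> apply_moves(
  plan=[
    {"slide": [0, 0, -0.0005], "angular": [0, 0, 0], "fingers": 0.0},
    {"slide": [0, 0, -0.0005], "angular": [0, 0, 0], "fingers": 0.0},
    {"slide": [0, 0, -0.0005], "angular": [0, 0, 0], "fingers": 0.0},
    {"slide": [0, 0, -0.0005], "angular": [0, 0, 0], "fingers": 0.0},
    {"slide": [0, 0, -0.0005], "angular": [0, 0, 0], "fingers": 0.0},
  ],
)

```text
time: 10.53
eef_pos: [511.5, 387.7, 95.8]
tool_rot: [3.142, -0.0, 1.343]
ft_force: [-0.0, -0.3, -0.5]
opening: 9.7
finger_force: 98.3
```

>>> apply_moves(
  plan=[
    {"slide": [0, 0, -0.0005], "angular": [0, 0, 0], "fingers": 0.0},
    {"slide": [0, 0, -0.0005], "angular": [0, 0, 0], "fingers": 0.0},
    {"slide": [0, 0, -0.0005], "angular": [0, 0, 0], "fingers": 0.0},
    {"slide": [0, 0, 0], "angular": [0, 0, 0], "fingers": 0.0},
  ],
)

```text
time: 10.87
eef_pos: [511.6, 387.7, 94.9]
tool_rot: [3.141, -0.0, 1.343]
ft_force: [-1.3, -1.2, 5.6]
opening: 9.8
finger_force: 99.0
```

>>> apply_moves(
  plan=[
    {"slide": [0, 0, -0.0004], "angular": [0, 0, 0], "fingers": 0.0},
    {"slide": [0, 0, -0.0004], "angular": [0, 0, 0], "fingers": 0.0},
    {"slide": [0, 0, -0.0004], "angular": [0, 0, 0], "fingers": 0.0},
    {"slide": [0, 0, 0], "angular": [0, 0, 0], "fingers": 0.0},
    {"slide": [0, 0, 0], "angular": [0, 0, 0], "fingers": 0.0},
  ],
)

```text
time: 11.28
eef_pos: [511.7, 387.8, 94.4]
tool_rot: [3.141, -0.001, 1.343]
ft_force: [-3.3, -1.9, 8.9]
opening: 9.9
finger_force: 99.6
```

>>> apply_moves(
  plan=[
    {"slide": [-0.0002, -0.0001, -0.0005], "angular": [0, 0, 0], "fingers": 0.0},
    {"slide": [-0.0002, -0.0001, -0.0005], "angular": [0, 0, 0], "fingers": 0.0},
    {"slide": [-0.0002, -0.0001, -0.0005], "angular": [0, 0, 0], "fingers": 0.0},
    {"slide": [0, 0, 0], "angular": [0, 0, 0], "fingers": 0.0},
    {"slide": [0, 0, 0], "angular": [0, 0, 0], "fingers": 0.0},
  ],
)

```text
time: 11.7
eef_pos: [511.5, 387.7, 93.6]
tool_rot: [3.139, -0.002, 1.343]
ft_force: [-1.8, -2.2, 12.6]
opening: 10.0
finger_force: 100.1
```

>>> apply_moves(
  plan=[
    {"slide": [0, 0, 0], "angular": [0, 0, 3], "fingers": 0.0},
    {"slide": [0, 0, 0], "angular": [0, 0, 3], "fingers": 0.0},
    {"slide": [0, 0, 0], "angular": [0, 0, 4], "fingers": 0.0},
    {"slide": [0, 0, 0], "angular": [0, 0, 4], "fingers": 0.0},
    {"slide": [0, 0, 0], "angular": [0, 0, 4], "fingers": 0.0},
  ],
)

```text
time: 12.12
eef_pos: [512.0, 387.9, 93.8]
tool_rot: [3.137, -0.002, 1.661]
ft_force: [-0.3, -0.8, 13.0]
opening: 9.8
finger_force: 100.0
```

Run:
```python
from station import monitor
s=monitor.sense();print(s['moment'],s['ft_force'],s['tool_rot'],s['eef_pos'])
```

```text
[-0.08650626  0.13850767 -0.091901  ] [-0.26948531 -0.82794859 12.95766499] [ 3.13721060e+00 -1.75905919e-03  1.66062946e+00] [511.96592058 387.91835867  93.79572252]
```

>>> apply_moves(
  plan=[
    {"slide": [0, 0, 0], "angular": [0, 0, 5], "fingers": 0.0},
    {"slide": [0, 0, 0], "angular": [0, 0, 5], "fingers": 0.0},
    {"slide": [0, 0, 0], "angular": [0, 0, 5], "fingers": 0.0},
    {"slide": [0, 0, 0], "angular": [0, 0, 5], "fingers": 0.0},
    {"slide": [0, 0, 0], "angular": [0, 0, 5], "fingers": 0.0},
    {"slide": [0, 0, 0], "angular": [0, 0, 5], "fingers": 0.0},
    {"slide": [0, 0, 0], "angular": [0, 0, 5], "fingers": 0.0},
    {"slide": [0, 0, 0], "angular": [0, 0, 5], "fingers": 0.0},
  ],
)

```text
time: 12.78
eef_pos: [512.1, 388.0, 93.8]
tool_rot: [3.137, 0.002, 2.36]
ft_force: [0.3, 0.4, 12.0]
opening: 9.7
finger_force: 100.0
```

>>> apply_moves(
  plan=[
    {"slide": [0, 0, 0], "angular": [0, 0, 5], "fingers": 0.0},
    {"slide": [0, 0, 0], "angular": [0, 0, 5], "fingers": 0.0},
    {"slide": [0, 0, 0], "angular": [0, 0, 5], "fingers": 0.0},
    {"slide": [0, 0, 0], "angular": [0, 0, 5], "fingers": 0.0},
    {"slide": [0, 0, 0], "angular": [0, 0, 5], "fingers": 0.0},
    {"slide": [0, 0, 0], "angular": [0, 0, 4], "fingers": 0.0},
    {"slide": [0, 0, 0], "angular": [0, 0, 2.8], "fingers": 0.0},
    {"slide": [0, 0, 0], "angular": [0, 0, 0], "fingers": 0.0},
    {"slide": [0, 0, 0], "angular": [0, 0, 0], "fingers": 0.0},
  ],
)

```text
time: 13.53
eef_pos: [512.2, 388.0, 93.8]
tool_rot: [3.138, 0.004, 2.911]
ft_force: [-0.6, 0.7, 10.8]
opening: 10.3
finger_force: 100.0
```

Run:
```python
from h import *
b=optics.snapshot("side"); a=optics.snapshot("top")
s=monitor.sense();print(s['moment'],s['ft_force'],s['tool_rot'],s['eef_pos'])
cv2.imwrite("pics/t.png",cv2.resize(b[75:155,190:260],(560,600),interpolation=2))
```

```text
[0.03351878 0.02073336 0.08724024] [-0.80793787 -0.1917494  12.06166797] [3.1380938  0.00411702 2.91058898] [512.18262992 388.04324764  93.8499922 ]
```

View pics/t.png

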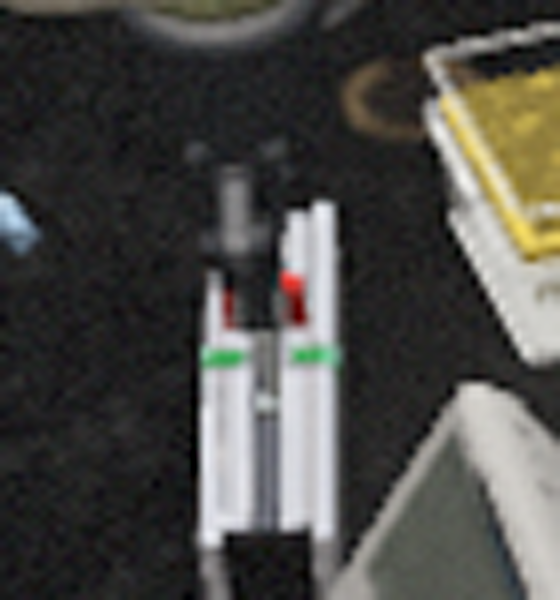

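Yaw is 166.8° and the wing stands crosswise under the fingers at the clip. I ease off the push before releasing.

>>> apply_moves(
  plan=[
    {"slide": [0, 0, 0.0005], "angular": [0, 0, 0], "fingers": 0.0},
    {"slide": [0, 0, 0.0005], "angular": [0, 0, 0], "fingers": 0.0},
    {"slide": [0, 0, 0.0005], "angular": [0, 0, 0], "fingers": 0.0},
    {"slide": [0, 0, 0.0005], "angular": [0, 0, 0], "fingers": 0.0},
    {"slide": [0, 0, 0.0003], "angular": [0, 0, 0], "fingers": 0.0},
    {"slide": [0, 0, 0], "angular": [0, 0, 0], "fingers": 0.0},
    {"slide": [0, 0, 0], "angular": [0, 0, 0], "fingers": 0.0},
  ],
)

```text
time: 14.22
eef_pos: [511.9, 387.9, 94.7]
tool_rot: [3.139, 0.003, 2.91]
ft_force: [4.1, 2.9, 5.3]
opening: 10.0
finger_force: 99.0
```

>>> apply_moves(
  plan=[
    {"slide": [0.0003, 0.0002, 0.0003], "angular": [0, 0, 0], "fingers": 0.0},
    {"slide": [0.0003, 0.0002, 0.0003], "angular": [0, 0, 0], "fingers": 0.0},
    {"slide": [0, 0, 0.0003], "angular": [0, 0, 0], "fingers": 0.0},
    {"slide": [0, 0, 0], "angular": [0, 0, 0], "fingers": 0.0},
    {"slide": [0, 0, 0], "angular": [0, 0, 0], "fingers": 0.0},
  ],
)

```text
time: 14.63
eef_pos: [512.0, 387.9, 94.8]
tool_rot: [3.141, 0.001, 2.91]
ft_force: [5.2, 1.8, 3.4]
opening: 10.1
finger_force: 98.5
```

>>> apply_moves(
  plan=[
    {"slide": [0.0004, 0.0002, 0.0002], "angular": [0, 0, 0], "fingers": 0.0},
    {"slide": [0.0004, 0.0002, 0.0002], "angular": [0, 0, 0], "fingers": 0.0},
    {"slide": [0, 0, 0], "angular": [0, 0, 0], "fingers": 0.0},
    {"slide": [0, 0, 0], "angular": [0, 0, 0], "fingers": 0.012},
    {"slide": [0, 0, 0], "angular": [0, 0, 0], "fingers": 0.016},
    {"slide": [0, 0, 0], "angular": [0, 0, 0], "fingers": 0.024},
    {"slide": [0, 0, 0], "angular": [0, 0, 0], "fingers": 0.04},
    {"slide": [0, 0, 0], "angular": [0, 0, 0], "fingers": 0.05},
    {"slide": [0, 0, 0], "angular": [0, 0, 0], "fingers": 0.05},
  ],
)

```text
time: 15.38
eef_pos: [512.0, 388.1, 95.1]
tool_rot: [-3.141, -0.001, 2.911]
ft_force: [-0.6, -0.0, 0.4]
opening: 50.0
finger_force: 0.0
```

Released cleanly. Lifting off and checking.

>>> apply_moves(
  plan=[
    {"slide": [0, 0, 0.01], "angular": [0, 0, 0], "fingers": 0.05},
    {"slide": [0, 0, 0.025], "angular": [0, 0, 0], "fingers": 0.05},
    {"slide": [0, 0, 0.035], "angular": [0, 0, 0], "fingers": 0.05},
    {"slide": [0, 0, 0.035], "angular": [0, 0, 0], "fingers": 0.05},
    {"slide": [-0.03, -0.01, 0.01], "angular": [0, 0, 0], "fingers": 0.05},
    {"slide": [-0.035, -0.015, 0], "angular": [0, 0, 0], "fingers": 0.05},
    {"slide": [-0.035, -0.015, 0], "angular": [0, 0, 0], "fingers": 0.05},
    {"slide": [-0.035, -0.015, 0], "angular": [0, 0, 0], "fingers": 0.05},
    {"slide": [0, 0, 0], "angular": [0, 0, 0], "fingers": 0.05},
  ],
)

```text
time: 16.13
eef_pos: [370.7, 330.8, 210.5]
tool_rot: [-3.138, -0.004, 2.912]
ft_force: [2.1, 0.9, 0.9]
opening: 49.9
finger_force: 0.0
```

Run:
```python
from h import *
b=optics.snapshot("side"); a=optics.snapshot("top")
c=np.array((511.4,387.7));A=np.radians(77)
for n,i in(("top",a),("side",b)):
  for q in blobs(i,(0,110,60),(8,255,255),8):
    w=ray(n,q[1],104)[0][:2]-c
    if np.hypot(*w)<40: print(n,"along,lat",w@[np.cos(A),np.sin(A)],w@[-np.sin(A),np.cos(A)],cv2.minAreaRect(np.float32(ray(n,q[2],104)[:,:2])))
f=lambda i,c:cv2.resize(i[c[1]-30:c[1]+30,c[0]-20:c[0]+20],(400,600),interpolation=2)
cv2.imwrite("pics/e.png",np.hstack([f(a,(140,226)),f(b,(223,117))]))
```

```text
top along,lat -2.288743603831087 -0.08165036415992472 ((511.697998046875, 384.9141540527344), (15.45445442199707, 31.071142196655273), 79.22515869140625)
side along,lat -15.401046280008718 -3.8150123465746772 ((511.253173828125, 373.54815673828125), (29.640605926513672, 29.871196746826172), 77.39920043945312)
```

View pics/e.png

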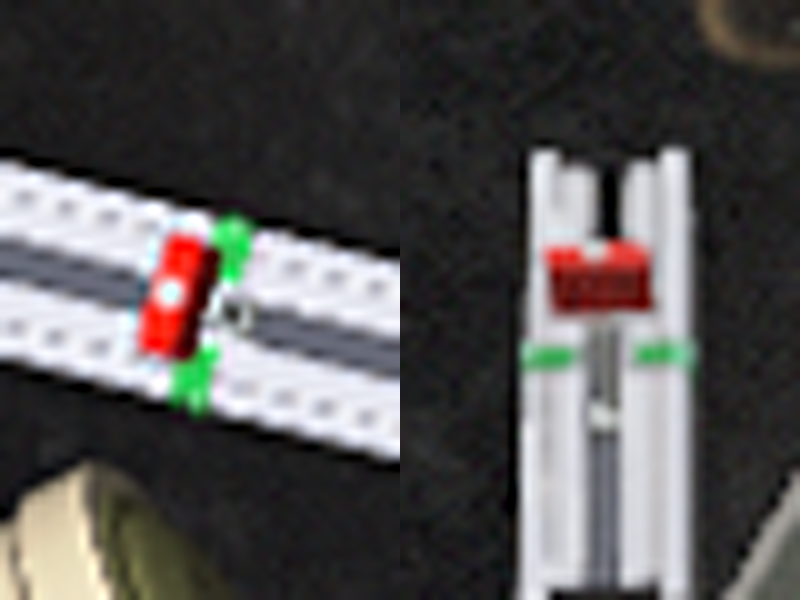

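The final pictures show the anchor upright, its wing crosswise to the slot. The offset from the clip centre is about 2 mm or less, partly because the wing's visible side face is counted. The gripper is clear. Handing in.

```bash
python3 -c "
from station import ticket; print(ticket.close_job())"
```

```text
the job is handed in; nothing more can be done
None
```

The T-anchor stands crosswise under the rail's lips at the green mark, released and upright; the job was handed in at about 16 s with about 14 N the highest push force read, and the vial, petri dish and bottle were never approached (I made no final check of them).

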